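# Pull the red-capped rejects from the tube rocker

## Robot

A 6-joint arm with a two-finger parallel gripper is mounted at the origin on a cart in front of the work surface, level with it; the furniture and walls round the work are solid. World frame = base frame: x ahead of the robot, y to its left, z up, the work surface at z = 0. Lengths are in m, angles in rad, forces in N, time in s.
With the tool pointing down it reaches from about 0.275 to 0.75 m from the base axis. Payload 10.2 kg.
Tool frame: the origin (TCP) lies midway between the tips of the shut fingers; the grasp point (between the pads) lies 19 mm behind it (env.hold_point_z is the distance from the TCP to the grasp point, in m); x points along the fingers, z is the direction in which the jaws open and shut, and the axes are right-handed (so a half turn about x gives the same grasp; the last joint's range is limited). The gripper opens to 85 mm and grips with 20 to 120 N. Pads are 22 mm wide; open, the fingers measure 114 mm over their backs; the gripper's body (76 mm by 85 mm) begins 54 mm behind the grasp point. The pads swing forward as they close: fully open they stand 13 mm farther back than shut.
Start: joints at [-1.349, 0.313, 1.498, -0, 1.331, -0.223], TCP at [0.226, -0.474, 0.231] pointing down, gripper open.
Joint ranges: [-2.94, 2.94], [-0.97, 2.17], [0.19, 2.56], [-1.23, 4.37], [0.02, 3.11], [-2.88, 2.88]. Speed limits (rad/s): [2.39, 2.39, 3.01, 3.14, 3.14, 3.14].

## Interface

Orientations are given as a unit quaternion [x, y, z, w].
In Python, from bench import env, kinematics, monitor, eyes, job gives the robot as it stands. The module is installed in compiled form; this text tells all that it offers. Calls block until the motion is done:
- env.reach(position, orientation): joint-space move of the TCP to a pose.
- env.movel(position, velocity=0.15, frame=None, guard=None): straight line of the TCP; frame=None keeps the orientation; velocity is the mean speed in m/s. With guard (N) it stops when the force on the tool has changed by that much, and returns True; else False.
- env.set_joints(angles): joint-space move.
- env.release() and env.close_gripper(effort=None): open the fingers fully, or close them until they stop; effort is the grip in N (None keeps the last).
- env.hold(seconds).
- kinematics.ik(position, orientation): joint angles nearest the present ones, or None.
- monitor.sense(): the state.
- eyes.grab_frame(name): name is "scene" or "top" or "wrist"; returns a dict with "frame" (420x560x3 uint8, red, green, blue), "mtx" (3x3 intrinsics, pixels), "view" (4x4, takes a point from world to camera coordinates). Camera axes: x right, y down, z forward; pixel columns grow to the right and rows downward; lengths in m; the calibration is good to about 2 mm. The wrist camera is an equidistant fisheye: a pixel r from the principal point sees the ray r / f radians off the axis. A picture is of the moment at which its call begins. There is no depth.
A pose or a line that the arm cannot do raises env.MotionError and nothing moves.
- job.hand_in(): hands the job in, once; it reports no verdict.
The state is a dict: "clock": time; "joints": joint angles; "qvel": joint speeds; "joint_efforts": joint torques, N m; "position": TCP position; "ee_rot": TCP orientation; "contact_force": force on the tool from outside, world axes, zero at the start; "ft_torque": the same for the moment, N m; "finger_gap": opening from 0.0 (shut) to 1.0 (fully open).
Only numpy, scipy, OpenCV 4.12 (cv2) and the standard library are available. Lean on these libraries where they do the work, as an engineer would, in place of code of your own. Each camera call takes 0.05 s, during which the arm holds its last target.

## Task

The tubes with red caps are rejects: take both out of the stopped rocker and lower them into the red reject bin, letting go only once their lower ends are well inside it, and leave the yellow-capped tubes in their holes. The tubes are locked under a clamp bar: slacken its hand screw first, then swing the bar well aside by its black peg and leave it there. Nobody remembers which way that screw undoes, so feel which way it gives, and do not force it the tight way; leave the bin, the bottles and the tape roll where they stand.

Things in the scene. Friction and masses are not known exactly. Their poses are not given: they have to be found in the camera images.
- rocker: white tube rocker, fixed to the bench; housing 150 x 300 x 48 mm, above it a blue cradle block (40 x 244 x 50 mm) parked at a lean of 30 degrees. Origin under the housing at bench height; x to its back (away from the robot), y to its left along the row of tubes, z up
- cradle (a point): middle of the blue block, 85 mm above the rocker's origin. Its z axis is the way the tubes lean (30 degrees from vertical, towards the robot), x to the back and up, y left. On this frame: five bores at x = 0, y = -44, -15, 14, 43, 72 mm; the tubes' feet at z = -17, the block's upper face at 25, the ends of the caps at 88, the clamp bar at 93 to 99 mm
- knob_grip (a point): where to grip the black wing knob of the hand screw, on its axis (x 0, y -100, z 127 mm on the cradle's frame). z along the screw, y along the wing (at the start = cradle y). Wing 44 mm long, 11 thick, 21 high, from 12 mm below to 9 mm above this point; below it a thin neck (9 mm), a 22 mm collar 24 mm below the point, and the bar, upper face 28 mm below
- knob (a joint): wind-up of the wing knob on the rubber hub that joins it to the screw, in rad, 0 at rest: what the hand feels, 1.2 N m per rad. The screw starts hand-tight. One way (left or right, at random, nothing shows which) it gives at 0.1 N m or less and stays put where left: 1.25 to 1.5 rad of turn slackens it and frees the bar, 1.6 rad is the end. The other way only the hub winds up; past half a radian is forcing it
- clamp_bar (a joint): swing of the steel clamp bar (18 mm wide, 6 thick) about its pivot at the left end of the row, in rad: 0 over the tubes, growing to 1.8 as its free right end swings to the robot's side, in the leaning plane above the caps. Friction (0.08 N m) holds it where it is left. While the screw is tight its hooked end is clamped under the screw's collar
- bar_pivot (a point): point on the bar's pivot axis at the bar's upper face (x 0, y 112, z 99 mm on the cradle's frame), with the axes of the cradle; the bar turns about z, from -y (closed) to -x (aside)
- bar_peg (a point): middle of the upright black peg on the bar, by which it is swung; parallel to the cradle's z, 10 mm across with a 13 mm head, from the bar's upper face 21 mm below this point to 10 mm above it; 75 mm from the pivot axis
- tube_red_1: red-capped reject; capped sample tube, 105 mm long, 13 mm across, cap 16 mm across (85 to 105 mm from the foot); origin at the foot, z along the tube to the cap. Stands 42 mm deep in a bore (1.7 mm wider than it), leaning with the cradle; neighbours are 29 mm apart, so grip it from front and back, in line with it, and draw it 45 mm along its axis
- tube_red_2: red-capped reject; capped sample tube, 105 mm long, 13 mm across, cap 16 mm across (85 to 105 mm from the foot); origin at the foot, z along the tube to the cap. Stands 42 mm deep in a bore (1.7 mm wider than it), leaning with the cradle; neighbours are 29 mm apart, so grip it from front and back, in line with it, and draw it 45 mm along its axis
- tube_yellow_1: yellow-capped tube that stays; capped sample tube, 105 mm long, 13 mm across, cap 16 mm across (85 to 105 mm from the foot); origin at the foot, z along the tube to the cap. Stands 42 mm deep in a bore (1.7 mm wider than it), leaning with the cradle; neighbours are 29 mm apart, so grip it from front and back, in line with it, and draw it 45 mm along its axis
- tube_yellow_2: yellow-capped tube that stays; capped sample tube, 105 mm long, 13 mm across, cap 16 mm across (85 to 105 mm from the foot); origin at the foot, z along the tube to the cap. Stands 42 mm deep in a bore (1.7 mm wider than it), leaning with the cradle; neighbours are 29 mm apart, so grip it from front and back, in line with it, and draw it 45 mm along its axis
- tube_yellow_3: yellow-capped tube that stays; capped sample tube, 105 mm long, 13 mm across, cap 16 mm across (85 to 105 mm from the foot); origin at the foot, z along the tube to the cap. Stands 42 mm deep in a bore (1.7 mm wider than it), leaning with the cradle; neighbours are 29 mm apart, so grip it from front and back, in line with it, and draw it 45 mm along its axis
- tube_red_1_mid (a point): point on the tube's axis, 52.5 mm above its foot
- tube_red_2_mid (a point): point on the tube's axis, 52.5 mm above its foot
- reject_bin: open red plastic bin, outside 120 (its x) x 170 (its y) x 62 mm high, walls and floor 4 mm, 0.5 kg, standing loose on the bench to the right; origin under its middle, z up
- bottle_c: white bottle with a blue cap, 48 mm across, 105 mm high, origin under it; bystander
- bottle_a: white bottle with a red cap, 38 mm across, 118 mm high, origin under it; bystander
- tape: roll of brown tape, 93 mm across, 48 mm high, origin under it; bystander

How it is judged:
On the way:
1. the clamp bar is unlocked and swung aside (more than 1.2 rad) (value of joint clamp_bar above 1.2 rad), for 0.2 s.
At the end, for the whole second after the job is handed in: Both red-capped tubes lie or stand at rest in the reject bin (their middles within its outline and less than 80 mm above its underside), the bin is upright, the three yellow-capped tubes are within 15 mm of where they stood, and the clamp bar is swung aside by more than 1.2 rad (value of joint clamp_bar above 1.2 rad and x of tube_red_1_mid in the frame of reject_bin between -0.06 and 0.06 m and y of tube_red_1_mid in the frame of reject_bin between -0.085 and 0.085 m and z of tube_red_1_mid in the frame of reject_bin between 0 and 0.08 m and linear speed of each of tube_red_1, tube_red_2 below 0.03 m/s and x of tube_red_2_mid in the frame of reject_bin between -0.06 and 0.06 m and y of tube_red_2_mid in the frame of reject_bin between -0.085 and 0.085 m and z of tube_red_2_mid in the frame of reject_bin between 0 and 0.08 m and distance of each of tube_yellow_1, tube_yellow_2, tube_yellow_3 from where it was at the start of the episode below 0.015 m and angle between reject_bin's own z axis and vertical below 0.1 rad); the robot touches nothing.
It fails at once if the screw is forced the tight way: its knob is wound up by more than 0.6 rad (0.7 N m) (value of joint knob above 0.6 rad or value of joint knob below -0.6 rad).
It fails at once if a reject is let go over the bin with its middle more than 105 mm above the bin's underside, so that it drops in ((horizontal distance between tube_red_1_mid and reject_bin below 0.1 m and contact force between the fingers and tube_red_1 below 0.01 N and z of tube_red_1_mid in the frame of reject_bin above 0.105 m) or (horizontal distance between tube_red_2_mid and reject_bin below 0.1 m and contact force between the fingers and tube_red_2 below 0.01 N and z of tube_red_2_mid in the frame of reject_bin above 0.105 m)).
It fails at once if a bystander (bottle or tape roll) is moved by more than 30 mm (distance of any of bottle_c, bottle_a, tape from where it was at the start of the episode above 0.03 m).
It fails at once if the reject bin is shoved by more than 50 mm (distance of reject_bin from where it was at the start of the episode above 0.05 m).
It also fails if it takes over 72 s, if anything falls off the work surface, if the arm or the gripper's body presses on something with over 40 N, if the wrist force passes 120 N, or if a joint passes its speed limit or range.

## Working session

There is one attempt and no reset: what is moved stays moved. The work goes in short steps, each a Python script; the robot and the scene stay as the last script left them, time stands still between calls to the robot, and variables do not carry over. Pictures are saved under pics/ and viewed, and the job is handed in when it is done.

```bash
mkdir -p pics
python3 - <<'E'
from bench import env, kinematics, monitor, eyes, job
import cv2,numpy as np
s=monitor.sense(); print({k:np.round(v,3) for k,v in s.items()}, env.hold_point_z)
for n in ("scene","top","wrist"):
    d=eyes.grab_frame(n); cv2.imwrite(f"pics/{n}0.png",d["frame"][:,:,::-1]); np.savez(f"{n}0.npz",**d)
    print(n,d["mtx"].round(1).tolist(),d["view"].round(3).tolist())
E
```

```text
{'clock': np.float64(0.0), 'joints': array([-1.349,  0.313,  1.498,  0.   ,  1.331, -0.223]), 'qvel': array([-0.   , -0.001,  0.   , -0.002, -0.002, -0.   ]), 'joint_efforts': array([-0.0000e+00, -4.1226e+01, -2.5974e+01, -0.0000e+00,  4.0000e-03,
       -0.0000e+00]), 'position': array([ 0.226, -0.474,  0.231]), 'ee_rot': array([ 0.378,  0.598, -0.377,  0.598]), 'contact_force': array([-0.15 , -0.259,  0.481]), 'ft_torque': array([-0.001, -0.06 ,  0.01 ]), 'finger_gap': np.float64(1.0)} 0.0187
scene [[528.1, 0.0, 283.4], [0.0, 528.1, 204.7], [0.0, 0.0, 1.0]] [[-0.594, -0.804, 0.02, 0.335], [-0.514, 0.361, -0.778, 0.388], [0.619, -0.472, -0.628, 1.321], [0.0, 0.0, 0.0, 1.0]]
top [[388.4, 0.0, 276.9], [0.0, 388.4, 213.5], [0.0, 0.0, 1.0]] [[-0.003, -1.0, 0.001, 0.026], [-0.989, 0.003, -0.149, 0.587], [0.149, -0.002, -0.989, 1.099], [0.0, 0.0, 0.0, 1.0]]
wrist [[325.2, 0.0, 270.8], [0.0, 325.2, 205.4], [0.0, 0.0, 1.0]] [[0.43, -0.903, -0.001, -0.524], [-0.872, -0.416, 0.259, -0.033], [-0.235, -0.111, -0.966, 0.379], [0.0, 0.0, 0.0, 1.0]]
```

View pics/scene0.png

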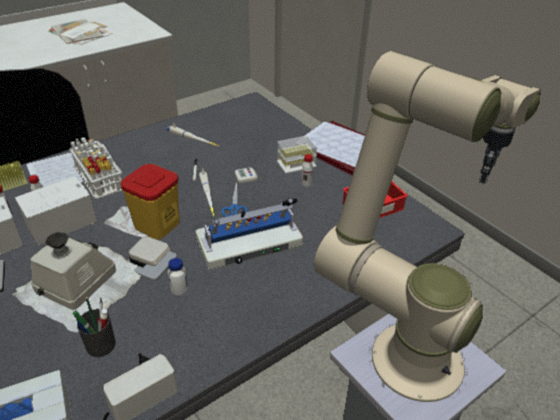

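View pics/top0.png

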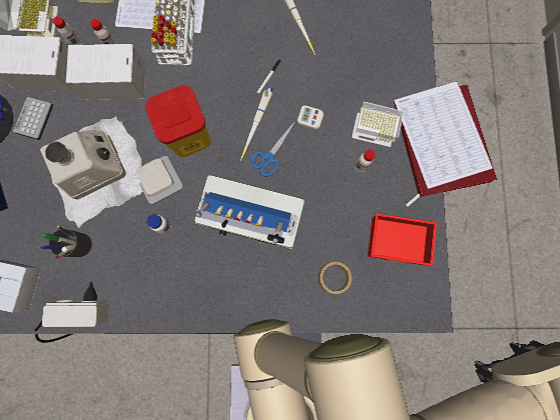

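View pics/wrist0.png

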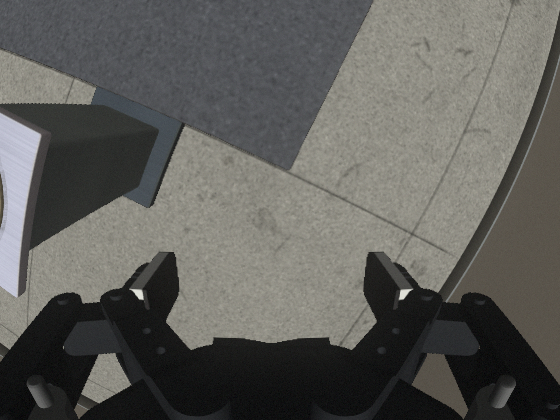

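The scene view shows the rocker at about (250,230), the bin at about (375,197) and the arm clear of both. In the top view the rocker is at about (250,212), the bin at (403,240), the tape at (336,278), bottle_c at (157,223) and bottle_a at (366,160). The wrist view shows only floor and the bench edge. I'll zoom in on the rocker.

Run:
```python
import cv2,numpy as np
a=cv2.imread("pics/top0.png")[165:260,185:315]; b=cv2.imread("pics/scene0.png")[185:275,185:315]
cv2.imwrite("pics/z1.png",np.vstack([cv2.resize(a,None,fx=4,fy=4,interpolation=cv2.INTER_CUBIC)[:300],cv2.resize(b,None,fx=4,fy=4,interpolation=cv2.INTER_CUBIC)[:300]]))
```

```text
(no output)
```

View pics/z1.png

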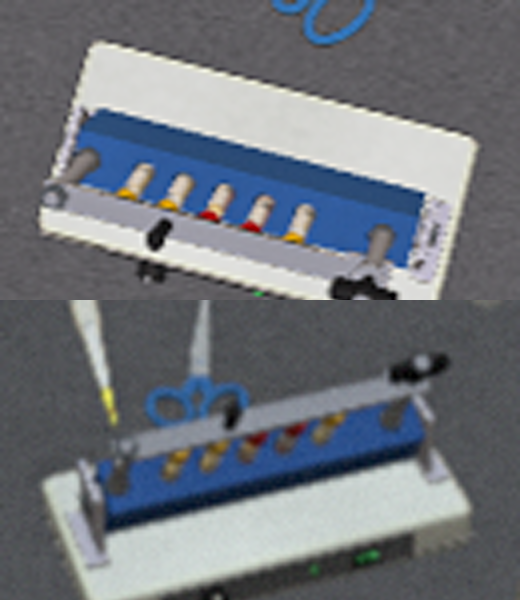

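```bash
cat > h.py <<'E'
import numpy as np, cv2
from scipy.spatial.transform import Rotation as R
def rays(d,px,fish=False):
    px=np.atleast_2d(px).astype(float); K=d["mtx"]; V=d["view"]
    u=(px[:,0]-K[0,2])/K[0,0]; v=(px[:,1]-K[1,2])/K[1,1]
    if fish:
        r=np.hypot(u,v)+1e-12; c=np.c_[np.sin(r)*u/r,np.sin(r)*v/r,np.cos(r)]
    else: c=np.c_[u,v,np.ones_like(u)]
    c/=np.linalg.norm(c,axis=1)[:,None]
    return -V[:3,:3].T@V[:3,3], c@V[:3,:3]
def plane(d,px,z,fish=False):
    o,r=rays(d,px,fish); return o+r*((z-o[2])/r[:,2])[:,None]
def proj(d,P,fish=False):
    P=np.atleast_2d(P); K=d["mtx"];V=d["view"]; c=P@V[:3,:3].T+V[:3,3]
    if fish:
        t=np.arctan2(np.hypot(c[:,0],c[:,1]),c[:,2]); n=np.hypot(c[:,0],c[:,1])+1e-12
        u,v=t*c[:,0]/n,t*c[:,1]/n
    else: u,v=c[:,0]/c[:,2],c[:,1]/c[:,2]
    return np.c_[u*K[0,0]+K[0,2],v*K[1,1]+K[1,2]]
def tri(obs):
    """obs: list of (origin, dir) -> least squares point, residuals"""
    A=0;b=0
    for o,r in obs:
        M=np.eye(3)-np.outer(r,r);A=A+M;b=b+M@o
    p=np.linalg.solve(A,b); return p,[np.linalg.norm((np.eye(3)-np.outer(r,r))@(p-o)) for o,r in obs]
def blobs(mask,amin=20):
    n,l,s,c=cv2.connectedComponentsWithStats(mask.astype(np.uint8)); return [(s[i],c[i],l==i) for i in range(1,n) if s[i][4]>=amin]
E
python3 - <<'E'
from h import *
d=dict(np.load("top0.npz")); f=d["frame"]; hsv=cv2.cvtColor(f,cv2.COLOR_RGB2HSV)
print(-d["view"][:3,:3].T@d["view"][:3,3])
w=(hsv[...,1]<60)&(hsv[...,2]>165); w[:165]=0;w[260:]=0;w[:,:188]=0;w[:,320:]=0
b=max(blobs(w),key=lambda b:b[0][4]); ys,xs=np.where(b[2]); 
hull=np.c_[xs,ys].astype(np.int32); r=cv2.minAreaRect(hull); box=cv2.boxPoints(r)
P=plane(d,box,.048); print(box.round(1).tolist()); print(P.round(4)); print([np.linalg.norm(P[i]-P[i-1]).round(4) for i in range(4)])
red=((hsv[...,0]<8)|(hsv[...,0]>172))&(hsv[...,1]>140)&(hsv[...,2]>90); red[:,:355]=0; red[:195]=0; red[:,445:]=0
b=max(blobs(red),key=lambda b:b[0][4]); ys,xs=np.where(b[2]); box=cv2.boxPoints(cv2.minAreaRect(np.c_[xs,ys].astype(np.int32)))
P=plane(d,box,.062);print("bin",P.round(4).tolist(),P.mean(0).round(4),[np.linalg.norm(P[i]-P[i-1]).round(4) for i in range(4)])
print("tape",plane(d,[[336,278]],.048),"c",plane(d,[[155,220]],.105),"a",plane(d,[[370,154]],.118))
E
```

```text
[0.41641238 0.02631693 1.17437635]
[[194.10000610351562, 221.6999969482422], [206.8000030517578, 173.6999969482422], [304.3999938964844, 199.39999389648438], [291.79998779296875, 247.39999389648438]]
[[ 0.5625  0.2663  0.048 ]
 [ 0.7063  0.2329  0.048 ]
 [ 0.6277 -0.0569  0.048 ]
 [ 0.4867 -0.0185  0.048 ]]
[np.float64(0.2947), np.float64(0.1477), np.float64(0.3002), np.float64(0.1461)]
bin [[0.4592, -0.2333, 0.062], [0.5861, -0.2577, 0.062], [0.5567, -0.4424, 0.062], [0.4308, -0.415, 0.062]] [ 0.5082 -0.3371  0.062 ] [np.float64(0.1838), np.float64(0.1292), np.float64(0.187), np.float64(0.1289)]
tape [[ 0.39888876 -0.14426722  0.048     ]] c [[0.56001933 0.36287151 0.105     ]] a [[ 0.7441964  -0.23819263  0.118     ]]
```

Reds are the 3rd and 4th tubes from the left (y = 14 and -15). Rocker's centre is about (0.596, 0.106), yaw about -15 deg. Next I'll check that the planned poses can be reached and take a close wrist view.

```bash
cat >> h.py <<'E'
def frames(cx,cy,yaw):
    Rr=R.from_euler('z',yaw).as_matrix(); Rc=Rr@R.from_euler('y',-30,degrees=True).as_matrix()
    return Rr,np.array([cx,cy,0]),Rc,np.array([cx,cy,.085])
def toolq(app,jaw):
    x=app/np.linalg.norm(app); z=jaw-x*(jaw@x); z/=np.linalg.norm(z); return R.from_matrix(np.c_[x,np.cross(z,x),z]).as_quat()
E
python3 - <<'E'
from h import *
from bench import env, kinematics, monitor, eyes
s=monitor.sense(); Rt=R.from_quat(s["ee_rot"]).as_matrix(); d=dict(np.load("wrist0.npz")); V=d["view"]
co=-V[:3,:3].T@V[:3,3]; print("cam in tool",Rt.T@(co-s["position"]),"axes",(Rt.T@V[:3,:3].T).round(3).tolist())
Rr,o,Rc,c=frames(.596,.106,-.26)
print("Rc",Rc.round(3).tolist())
for nm,p in dict(knob=[0,-.1,.127],peg=[0,.037,.124],peg2=[-.075,.112,.124],tube=[0,.014,.078],tubeup=[0,.014,.130],tubeup2=[0,-.015,.14],view=[0,0,.3]).items():
  for sg in (1,-1):
    P=c+Rc@np.array(p); q=toolq(-Rc[:,2],sg*Rc[:,0]); tcp=P-Rc[:,2]*.0187
    j=kinematics.ik(tcp,q); print(nm,sg,tcp.round(3),None if j is None else np.round(j,2))
for h in(.3,.35,.4):
  for sg in (1,-1):
    j=kinematics.ik([.5,.08,h],toolq(np.array([0,0,-1.]),sg*Rr[:,1])); print(h,None if j is None else np.round(j,2))
E
```

```text
cam in tool [-0.14287012  0.065935   -0.00065771] axes [[0.0, -0.26, 0.966], [-0.0, -0.966, -0.26], [1.0, -0.0, -0.0]]
Rc [[0.837, 0.257, -0.483], [-0.223, 0.966, 0.129], [0.5, 0.0, 0.866]]
knob 1 [0.518 0.023 0.179] [-0.15  0.14  1.97 -0.11  0.52  0.18]
knob -1 [0.518 0.023 0.179] None
peg 1 [0.555 0.155 0.176] [ 0.16  0.29  1.78 -0.36  0.62  0.67]
peg -1 [0.555 0.155 0.176] [ 0.16  0.29  1.78 -0.36  0.62 -2.47]
peg2 1 [0.511 0.244 0.139] [ 0.37  0.36  1.8  -0.54  0.62  1.02]
peg2 -1 [0.511 0.244 0.139] [ 0.37  0.36  1.8  -0.54  0.62 -2.12]
tube 1 [0.571 0.127 0.136] [ 0.1   0.36  1.81 -0.37  0.51  0.63]
tube -1 [0.571 0.127 0.136] [ 0.1   0.36  1.81 -0.37  0.51 -2.51]
tubeup 1 [0.546 0.134 0.181] [ 0.12  0.25  1.82 -0.33  0.61  0.6 ]
tubeup -1 [0.546 0.134 0.181] [ 0.12  0.25  1.82 -0.33  0.61 -2.54]
tubeup2 1 [0.534 0.107 0.19 ] [ 0.06  0.19  1.86 -0.28  0.6   0.51]
tubeup2 -1 [0.534 0.107 0.19 ] [ 0.06  0.19  1.86 -0.28  0.6  -2.63]
view 1 [0.46  0.142 0.329] [ 0.17 -0.06  1.76 -0.25  0.97  0.52]
view -1 [0.46  0.142 0.329] [ 0.17 -0.06  1.76 -0.25  0.97 -2.62]
0.3 [-0.07  0.23  1.43 -0.    1.48 -1.38]
0.3 [-0.07  0.23  1.43 -0.    1.48  1.76]
0.35 [-0.07  0.22  1.32 -0.    1.61 -1.38]
0.35 [-0.07  0.22  1.32 -0.    1.61  1.76]
0.4 [-0.07  0.22  1.19 -0.    1.73 -1.38]
0.4 [-0.07  0.22  1.19 -0.    1.73  1.76]
```

Run:
```python
from h import *
from bench import env, kinematics, monitor, eyes
Rr,o,Rc,c=frames(.596,.106,-.26); q=toolq(-Rc[:,2],Rc[:,0])
for i,p in enumerate([[-.02,-.05,.27],[-.02,.08,.27]]):
    env.reach(c+Rc@np.array(p),q); env.hold(.3)
    d=eyes.grab_frame("wrist"); np.savez(f"w{i+1}.npz",**d); cv2.imwrite(f"pics/w{i+1}.png",d["frame"][:,:,::-1])
s=monitor.sense(); print(s["clock"],s["ft_torque"],s["contact_force"])
```

```text
3.625 [ 0.05421568  0.22376168 -0.00938288] [ 0.06396847 -0.45320767  0.99827569]
```

View pics/w1.png

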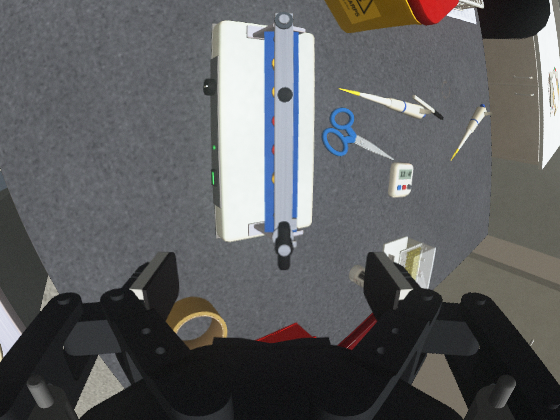

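View pics/w2.png

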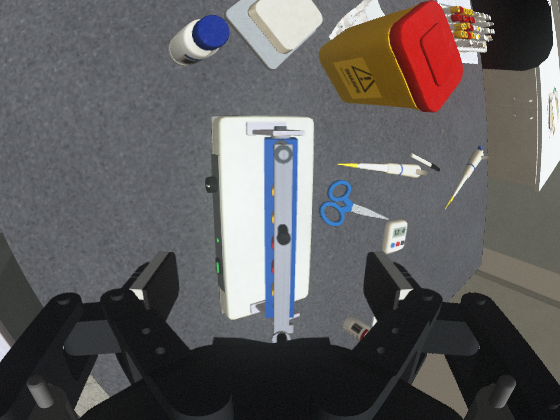

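Wrist view 1 shows the knob wing at (284,245), the peg head at (285,95) and the pivot at (283,20). View 2 has the peg at (283,235) and the pivot at (283,154). The row runs straight up the image, so the yaw looks right. I'll refine these against the predicted positions.

Run:
```python
from h import *
Rr,o,Rc,c=frames(.596,.106,-.26)
W=[dict(np.load(f"w{i}.npz")) for i in(1,2)]
pts=dict(peghead=[0,.037,.130],pivot=[0,.112,.099],knobtop=[0,-.1,.136])
for i,d in enumerate(W):
    g=cv2.cvtColor(d["frame"],cv2.COLOR_RGB2GRAY)
    for k,p in pts.items(): print(i+1,k,proj(d,c+Rc@np.array(p),True).round(1))
    for k,hp in dict(c00=[-.075,-.15],c01=[-.075,.15],c10=[.075,-.15],c11=[.075,.15]).items(): print(k,proj(d,o+Rr@np.array([*hp,.048]),True).round(1))
    # dark blobs on the bar
    m=(g<60); m[:, :262]=0; m[:,308:]=0; m[270:]=0; m[:5]=0
    for s,cc,l in blobs(m,25):
        print("dark",s,cc.round(1)); 
        for z in (.130,.136):
            ro,rd=rays(d,cc,True); lo=Rc.T@(ro-c); ld=Rc.T@rd[0]; print("   z",z,((lo+ld*(z-lo[2])/ld[2])*1000).round(1))
def crop(d,x0,y0,x1,y1,f): return cv2.resize(d["frame"][y0:y1,x0:x1,::-1],None,fx=f,fy=f,interpolation=cv2.INTER_CUBIC)
cv2.imwrite("pics/z2.png",np.hstack([crop(W[0],205,0,325,280,2),crop(W[1],205,100,325,380,2)]))
```

```text
1 peghead [[294.   96.2]]
1 pivot [[291.6  23.7]]
1 knobtop [[292.4 249.1]]
c00 [[224.1 245.6]]
c01 [[220.2  18.1]]
c10 [[313.  227.7]]
c11 [[315.8  33. ]]
dark [275 222  18  48 459] [283.4 244.9]
   z 0.13 [ -8.1 -98.2 130. ]
   z 0.136 [ -8.4 -95.8 136. ]
2 peghead [[291.8 239. ]]
2 pivot [[290.9 154.6]]
2 knobtop [[288.7 355.7]]
c00 [[229.  323.4]]
c01 [[219.5 117.2]]
c10 [[309.2 298.2]]
c11 [[315.5 117.5]]
dark [278 225  10  12  65] [282.4 229.7]
   z 0.13 [ -8.8  46.2 130. ]
   z 0.136 [ -9.   48.3 136. ]
```

View pics/z2.png

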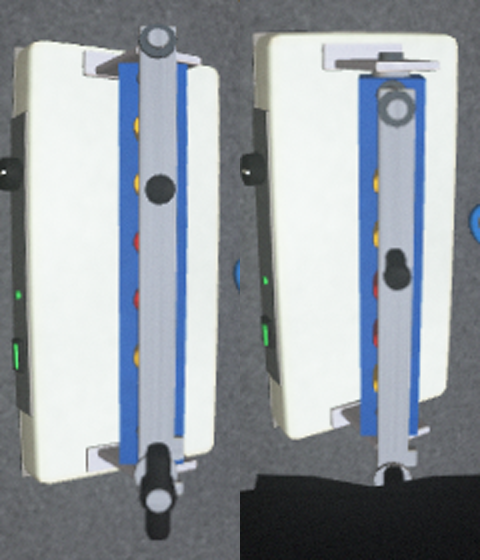

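Run:
```python
from h import *
Rr,o,Rc,c=frames(.596,.106,-.26)
W=[dict(np.load(f"w{i}.npz")) for i in(1,2)]
T=dict(np.load("top0.npz"));S=dict(np.load("scene0.npz"))
for n,d in(("top",T),("scene",S)):
    for k,p in dict(peghead=[0,.037,.130],pivot=[0,.112,.099],knobtop=[0,-.1,.136],blk1=[-.02,.122,.025],blk2=[-.02,-.122,.025],blk3=[.02,.122,.025],blk4=[.02,-.122,.025]).items(): print(n,k,proj(d,c+Rc@np.array(p)).round(1))
    for hp in ([-.075,-.15],[-.075,.15],[.075,-.15],[.075,.15]): print(n,proj(d,o+Rr@np.array([*hp,.048])).round(1))
def crop(d,x0,y0,x1,y1,f): return cv2.resize(d["frame"][y0:y1,x0:x1,::-1],None,fx=f,fy=f,interpolation=cv2.INTER_CUBIC)
cv2.imwrite("pics/z3.png",crop(T,190,170,310,260,6)); cv2.imwrite("pics/z4.png",crop(S,190,190,310,280,6))
```

```text
top peghead [[224.1 221.7]]
top pivot [[199.5 210.1]]
top knobtop [[276.1 236.4]]
top blk1 [[203.2 206.7]]
top blk2 [[287.2 228.7]]
top blk3 [[205.4 193.6]]
top blk4 [[290.6 215.7]]
top [[292.2 248. ]]
top [[192.8 221.8]]
top [[304.8 198.7]]
top [[207.2 173.5]]
scene peghead [[243.  209.3]]
scene pivot [[215.8 219.4]]
scene knobtop [[289.5 197.9]]
scene blk1 [[212.1 235.5]]
scene blk2 [[290.5 216.6]]
scene blk3 [[208.4 222.9]]
scene blk4 [[286.4 204.7]]
scene [[304.3 235.9]]
scene [[208.  260.4]]
scene [[285.9 206.6]]
scene [[195.  227.9]]
```

View pics/z3.png

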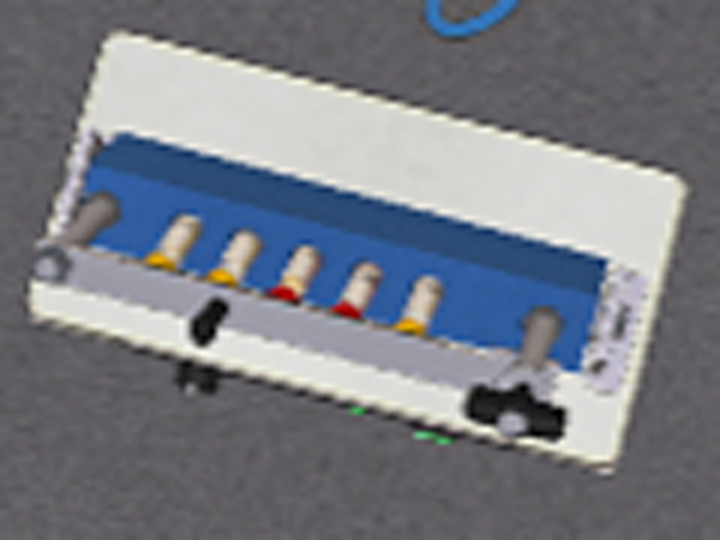

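View pics/z4.png

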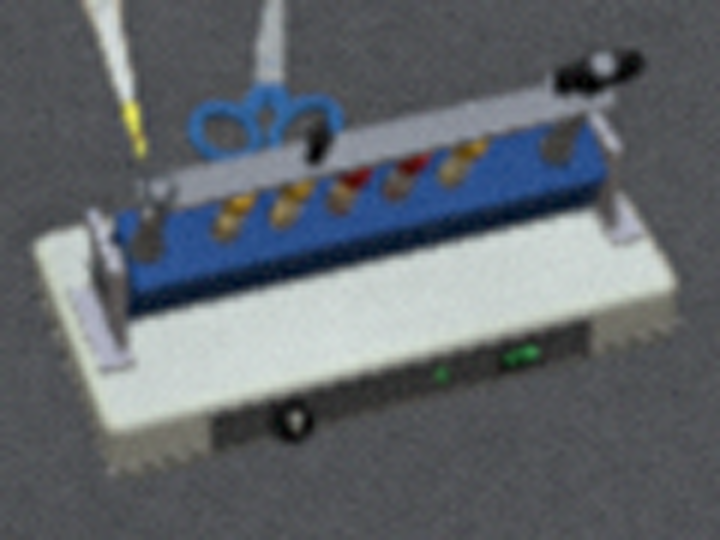

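Run:
```python
from h import *
from scipy.optimize import least_squares
W=[dict(np.load(f"w{i}.npz")) for i in(1,2)];T=dict(np.load("top0.npz"));S=dict(np.load("scene0.npz"))
loc=dict(pivot=[0,.112,.101],peg=[0,.037,.130],knob=[0,-.1,.138])
obs=[(W[0],1,'pivot',283.5,20),(W[0],1,'peg',285,94.5),(W[0],1,'knob',284.5,250),(W[1],1,'pivot',283.5,153.5),(W[1],1,'peg',283.5,236),
(T,0,'pivot',198.3,213.7),(T,0,'peg',223.9,225),(T,0,'knob',275.8,240),(S,0,'pivot',216.3,221.3),(S,0,'peg',243,211.7),(S,0,'knob',290,200.8)]
for k in loc:
    L=[]
    for d,f,n,u,v in obs:
        if n==k: o,r=rays(d,[u,v],bool(f)); L.append((o,r[0]))
    p,e=tri(L); print(k,p.round(4),np.round(np.array(e)*1e3,1))
def res(x,full=False):
    Rr,o,Rc,c=frames(*x[:3]); c=c+[0,0,x[3]]
    out=[]
    for d,f,n,u,v in obs:
        o,r=rays(d,[u,v],bool(f)); p=c+Rc@np.array(loc[n]); out.append((np.eye(3)-np.outer(r[0],r[0]))@(p-o))
    return np.array(out).ravel()
for fz in(0,1):
    s=least_squares((lambda x:res(x)) if fz else (lambda x:res([*x,0])),[.596,.106,-.26]+[0]*fz,x_scale=.01,loss='huber',f_scale=.002)
    e=np.linalg.norm(res(s.x if fz else [*s.x,0]).reshape(-1,3),axis=1); print(s.x.round(4),(e*1e3).round(1))
```

```text
pivot [0.5678 0.2307 0.172 ] [0.7 0.6 1.1 0.1]
peg [0.5368 0.1613 0.193 ] [0.2 1.4 2.6 1.4]
knob [0.4972 0.0285 0.1988] [1.3 1.6 1.7]
[ 0.5877  0.1097 -0.2615] [0.4 0.6 0.5 0.3 2.9 1.5 3.4 3.4 0.4 1.7 3.5]
[ 0.589   0.109  -0.2621 -0.0031] [1.6 0.3 1.1 0.6 2.1 1.5 2.5 2.8 1.  1.4 1.9]
```

Best cradle fit is x = 0.588, y = 0.1095, yaw -0.2615, with residuals of 3.5 mm or less. I'll move to a knob pre-grasp 60 mm back and check the alignment there.

```bash
cat >> h.py <<'E'
Rr,o,Rc,c=frames(.5883,.1095,-.2615); c=c+[0,0,-.0015]
Q=toolq(-Rc[:,2],Rc[:,0])
def tcp(l): return c+Rc@(np.array(l,float)-[0,0,.0187])   # grasp point at local l
def snap(eyes,cam,name):
    d=eyes.grab_frame(cam); np.savez(f"{name}.npz",**d); cv2.imwrite(f"pics/{name}.png",d["frame"][:,:,::-1]); return d
E
python3 - <<'E'
from h import *
from bench import env, kinematics, monitor, eyes
env.reach(tcp([0,-.1,.190]),Q); env.hold(.3)
d=snap(eyes,"wrist","k1"); print(proj(d,c+Rc@np.array([[0,-.1,.136],[0,-.078,.136],[0,-.122,.136]]),True))
s=monitor.sense(); print(s["clock"],s["joints"].round(3))
E
```

```text
[[337.96388464 134.87103652]
 [375.82518286 170.4162971 ]
 [451.55981374 302.53234537]]
4.8 [-0.136 -0.021  1.981 -0.101  0.663  0.187]
```

View pics/k1.png

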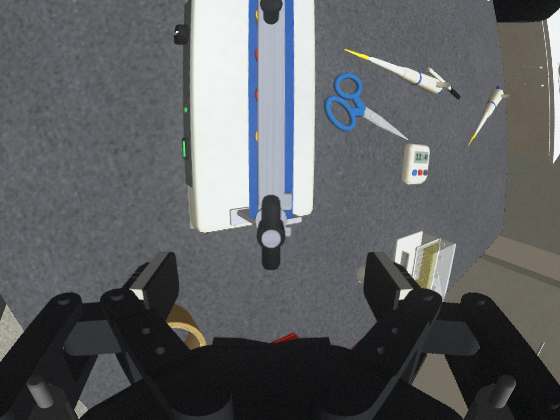

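Knob is centred at column 271 (the principal column is 270.8), with the screw end at (271,237). Next I'll check its y position, descend and grip gently.

Run:
```python
from h import *
from bench import env, kinematics, monitor, eyes
d=dict(np.load("k1.npz"))
for z in(.136,.14): print(proj(d,c+Rc@np.array([0,-.1,z]),True))
def st(t):
    s=monitor.sense(); Rt=R.from_quat(s["ee_rot"]).as_matrix()
    print(t,round(float(s["clock"]),2),"F tool",(Rt.T@s["contact_force"]).round(2),"M tool",(Rt.T@s["ft_torque"]).round(3),"gap",round(float(s["finger_gap"]),3),"q6",s["joints"][5].round(3))
st("pre")
print(env.movel(tcp([0,-.1,.131]),velocity=.08,guard=8)); st("down")
env.close_gripper(40); env.hold(.3); st("closed")
snap(eyes,"wrist","k2")
```

```text
[[270.52768699 236.94446138]]
[[270.5202493  239.38757185]]
pre 4.8 F tool [-0.05  0.12 -1.36] M tool [-0.073  0.305 -0.026] gap 1.002 q6 0.187
False
down 5.69 F tool [-0.71  0.09  0.25] M tool [0.042 0.208 0.044] gap 1.003 q6 0.199
closed 6.66 F tool [-6.05  0.01 -1.03] M tool [-0.013  0.552 -0.068] gap 0.122 q6 0.199
```

View pics/k2.png

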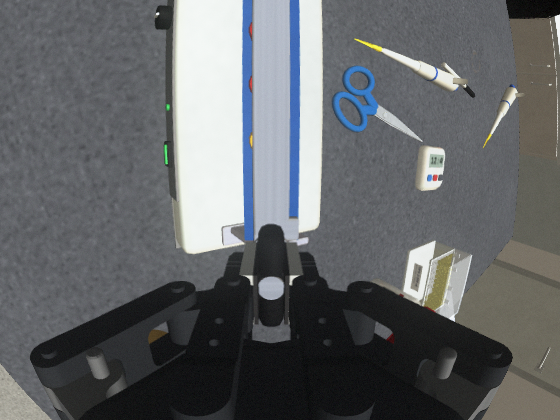

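The wing is gripped squarely (gap 10.4 mm). Now I'll feel both directions in small steps.

Run:
```python
from h import *
from bench import env, kinematics, monitor, eyes
q0=monitor.sense()["joints"].copy()
np.save("q0.npy",q0)
def M(n=6):
    v=[]
    for _ in range(n):
        env.hold(.03); s=monitor.sense(); v.append((R.from_quat(s["ee_rot"]).as_matrix().T@s["ft_torque"]))
    return np.mean(v,0)
for a in (0,.12,.22,0,-.12,-.22,0):
    q=q0.copy(); q[5]+=a; env.set_joints(q); m=M(); s=monitor.sense(); print(a,(s["joints"]-q0)[5].round(3),m.round(3),round(float(s["clock"]),2),round(float(s["finger_gap"]),3))
```

```text
0 -0.0 [ 0.005  0.455 -0.077] 7.16 0.12
0.12 0.118 [-0.109  0.39  -0.103] 7.61 0.121
0.22 0.218 [-0.249  0.26  -0.159] 8.06 0.117
0 0.002 [ 0.002  0.342 -0.068] 8.58 0.121
-0.12 -0.119 [ 0.045  0.404 -0.037] 9.03 0.123
-0.22 -0.219 [0.044 0.449 0.002] 9.48 0.119
0 -0.004 [-0.029  0.355 -0.071] 10.01 0.119
```

In +q6 the torque builds at about 1.15 N m/rad with no yield, so that is the tight way. In −q6 it gives at 0.045 N m, so I'll loosen that way.

Run:
```python
from h import *
from bench import env, kinematics, monitor, eyes
q0=np.load("q0.npy")
for a in (-.4,-.8,-1.2,-1.45,-1.57):
    q=q0.copy(); q[5]+=a; env.set_joints(q); env.hold(.05); s=monitor.sense(); m=R.from_quat(s["ee_rot"]).as_matrix().T@s["ft_torque"]
    print(a,m.round(3),round(float(s["clock"]),2),round(float(s["finger_gap"]),3),s["contact_force"].round(1))
    if abs(m[0])>.3: print("STOP");break
snap(eyes,"wrist","k3")
```

```text
-0.4 [0.065 0.444 0.052] 10.53 0.119 [-4.5 -0.   5.9]
-0.8 [0.03  0.651 0.238] 11.04 0.12 [-6.6  0.2  5.2]
-1.2 [0.067 0.827 0.43 ] 11.56 0.117 [-6.3 -1.5  6.4]
-1.45 [0.017 0.922 0.653] 11.96 0.122 [-7.7 -3.2  7.1]
-1.57 [0.084 0.917 0.728] 12.26 0.12 [-8.8 -3.5  6.8]
```

View pics/k3.png

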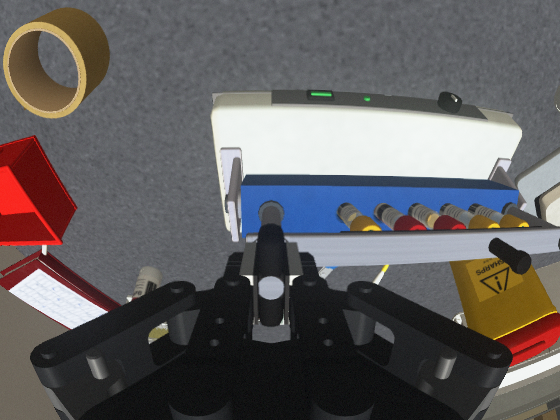

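Run:
```python
from h import *
from bench import env, kinematics, monitor, eyes
def st(t):
    s=monitor.sense(); Rt=R.from_quat(s["ee_rot"]).as_matrix()
    print(t,round(float(s["clock"]),2),"F",(s["contact_force"]).round(1),"gap",round(float(s["finger_gap"]),3),"q",s["joints"].round(2))
env.release(); st("rel")
p=np.array(monitor.sense()["position"]); env.movel(p+Rc[:,2]*.065,velocity=.15)
Q2=toolq(-Rc[:,2],-Rc[:,0])
env.reach(tcp([0,.037,.185]),Q2); st("pre"); snap(eyes,"wrist","p1")
print(env.movel(tcp([0,.037,.124]),velocity=.1,guard=8)); st("down")
env.close_gripper(25); env.hold(.1); st("closed"); snap(eyes,"wrist","p2")
```

```text
rel 13.03 F [ 0.4 -0.2  1.1] gap 1.002 q [-0.15  0.11  1.99 -0.11  0.52 -1.37]
pre 14.62 F [-0.3  0.5 -0.1] gap 1.003 q [ 0.2   0.17  1.79 -0.34  0.74 -2.48]
False
down 15.43 F [0.9 0.5 0.6] gap 1.001 q [ 0.17  0.28  1.8  -0.37  0.61 -2.45]
closed 16.21 F [-3.9  0.8  1.5] gap 0.139 q [ 0.17  0.28  1.8  -0.37  0.61 -2.45]
```

View pics/p2.png

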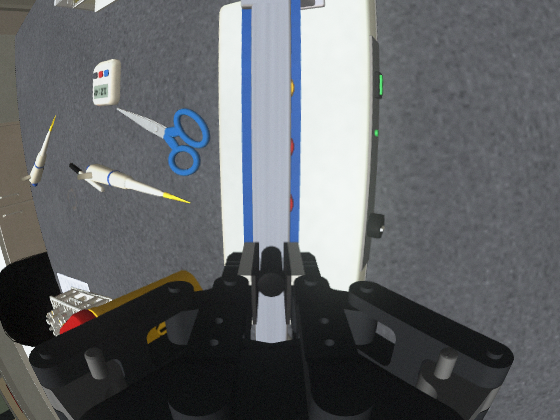

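The peg is between the pads at (270,275). Swinging the bar along its arc, with the jaw turning with it.

Run:
```python
from h import *
from bench import env, kinematics, monitor, eyes
for a in np.arange(.14,1.55,.14):
    l=[-.075*np.sin(a),.112-.075*np.cos(a),.124]
    jaw=-(Rc@[np.cos(a),-np.sin(a),0])
    env.movel(tcp(l),velocity=.06,frame=toolq(-Rc[:,2],jaw))
    s=monitor.sense(); f=s["contact_force"]; print(round(a,2),round(float(s["clock"]),2),(Rc.T@f).round(1),round(float(s["finger_gap"]),3))
    if np.linalg.norm(f)>35: print("STOP"); break
snap(eyes,"wrist","p3"); snap(eyes,"top","t3")
```

```text
0.14 16.58 [-1.2  0.1  4.3] 0.131
0.28 16.91 [-2.7 -0.7  4.7] 0.134
0.42 17.23 [-3.6 -1.8  5.6] 0.139
0.56 17.56 [-2.2 -2.1  6. ] 0.136
0.7 17.88 [-2.3 -1.5  7.2] 0.134
0.84 18.21 [-2.3 -0.1  6.3] 0.137
0.98 18.53 [-3.3 -1.   7.3] 0.138
1.12 18.86 [-3.2 -0.3  7.6] 0.133
1.26 19.18 [-3.3  0.   7. ] 0.13
1.4 19.51 [-2.7  0.1  7.9] 0.134
1.54 19.83 [-1.6  1.2  6.1] 0.132
```

View pics/p3.png

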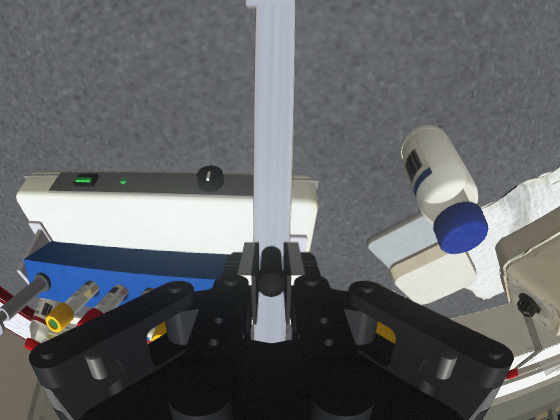

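Bar is aside at about 1.54 rad. I'll let go, check with the top view, and test reachability of placing poses.

Run:
```python
from h import *
from bench import env, kinematics, monitor, eyes
env.release()
p=np.array(monitor.sense()["position"]); env.movel(p+Rc[:,2]*.07,velocity=.15)
env.reach(tcp([0,.014,.165]),Q)
d=snap(eyes,"wrist","r1"); 
for y in(.014,-.015,-.044,.043): print(y,proj(d,c+Rc@np.array([0,y,.088]),True).round(1))
s=monitor.sense(); print(s["clock"],s["joints"].round(2))
B=np.array([.511,-.345,0]); by=np.array([.157,.987,0]);by/=np.linalg.norm(by); bx=np.array([by[1],-by[0],0])
# tube axis up-dir u, jaw
for th in(0,25,-25,35,-35):
  u=np.array([0,0,1])*np.cos(np.radians(th))+by*np.sin(np.radians(th))
  for jn,j in(("bx",bx),("-bx",-bx),("by",by),("-by",-by)):
    q=toolq(-u,j); r=[]
    for foot in(B+[0,0,.010]-by*np.sign(th)*.035, B+[0,0,.12]):
      t=foot+u*(.095-.0187); k=kinematics.ik(t,q); r.append(None if k is None else np.round(k,2))
    print(th,jn,r)
```

```text
0.014 [[271.4 223.8]]
-0.015 [[271.3 264.2]]
-0.044 [[271.2 300.3]]
0.043 [[271.5 179.8]]
22.4333 [ 0.14  0.17  1.83 -0.32  0.67  0.61]
0 bx [array([-0.78,  0.65,  1.38, -0.  ,  1.12, -0.63]), array([-0.78,  0.54,  1.25, -0.  ,  1.35, -0.63])]
0 -bx [array([-0.78,  0.65,  1.38, -0.  ,  1.12,  2.52]), array([-0.78,  0.54,  1.25,  0.  ,  1.35,  2.52])]
0 by [array([-0.78,  0.65,  1.38, -0.  ,  1.12, -2.2 ]), array([-0.78,  0.54,  1.25, -0.  ,  1.35, -2.2 ])]
0 -by [array([-0.78,  0.65,  1.38, -0.  ,  1.12,  0.94]), array([-0.78,  0.54,  1.25, -0.  ,  1.35,  0.94])]
25 bx [array([-0.63,  0.62,  1.52, -0.52,  0.86, -0.16]), array([-0.57,  0.47,  1.45, -0.45,  1.08, -0.23])]
25 -bx [None, None]
25 by [array([-0.63,  0.62,  1.52, -0.52,  0.86, -1.73]), array([-0.57,  0.47,  1.45, -0.45,  1.08, -1.8 ])]
25 -by [array([-0.63,  0.62,  1.52, -0.52,  0.86,  1.41]), array([-0.57,  0.47,  1.45, -0.45,  1.08,  1.34])]
-25 bx [array([-0.91,  0.79,  1.21,  0.32,  1.46, -0.84]), array([-0.95,  0.73,  1.01,  0.3 ,  1.71, -0.8 ])]
-25 -bx [array([-0.91,  0.79,  1.21,  0.32,  1.46,  2.3 ]), array([-0.95
[... 349 characters left out ...]
68,  1.04, -0.01])]
35 -bx [None, None]
35 by [array([-0.55,  0.64,  1.58, -0.79,  0.84, -1.44]), array([-0.49,  0.48,  1.51, -0.68,  1.04, -1.58])]
35 -by [array([-0.55,  0.64,  1.58, -0.79,  0.84,  1.7 ]), array([-0.49,  0.48,  1.51, -0.68,  1.04,  1.56])]
-35 bx [array([-0.96,  0.88,  1.11,  0.41,  1.62, -0.89]), array([-1.  ,  0.83,  0.91,  0.41,  1.86, -0.82])]
-35 -bx [array([-0.96,  0.88,  1.11,  0.41,  1.62,  2.25]), array([-1.  ,  0.83,  0.91,  0.41,  1.86,  2.32])]
-35 by [array([-0.96,  0.88,  1.11,  0.41,  1.62, -2.46]), array([-1.  ,  0.83,  0.91,  0.41,  1.86, -2.39])]
-35 -by [array([-0.96,  0.88,  1.11,  0.41,  1.62,  0.68]), array([-1.  ,  0.83,  0.91,  0.41,  1.86,  0.75])]
```

View pics/r1.png

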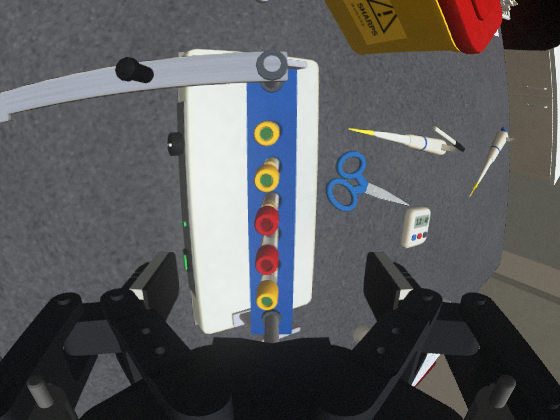

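All five caps are visible now and the bar is clear to the left. The red caps are at (267,221) and (266,261), about 3 mm towards the robot from the prediction, because the tubes lean in their bores. Gripping and drawing the first red tube.

```bash
cat >> h.py <<'E'
B=np.array([.511,-.345,0]); by=np.array([.157,.987,0]);by/=np.linalg.norm(by); bx=np.array([by[1],-by[0],0])
def take(env,monitor,eyes,y,name):
    def st(t):
        s=monitor.sense(); print(t,round(float(s["clock"]),2),"F",(Rc.T@s["contact_force"]).round(1),"gap",round(float(s["finger_gap"]),3))
    x=-.0025
    env.reach(tcp([x,y,.165]),Q)
    print("guard",env.movel(tcp([x,y,.079]),velocity=.12,guard=8)); st("down")
    env.close_gripper(30); env.hold(.1); st("closed")
    env.movel(tcp([x,y,.145]),velocity=.08); st("drawn")
    p=np.array(monitor.sense()["position"]); env.movel(p+[-.02,0,.09],velocity=.15); st("up")
    return snap(eyes,"wrist",name)
E
python3 - <<'E'
from h import *
from bench import env, kinematics, monitor, eyes
take(env,monitor,eyes,.015,"g1")
E
```

```text
guard False
down 23.55 F [-0.1  0.4  0.8] gap 1.001
closed 24.28 F [ 0.3 -0.9  1.7] gap 0.176
drawn 25.26 F [-0.1  0.4 -1. ] gap 0.174
up 26.02 F [0.4 0.9 0.3] gap 0.181
```

View pics/g1.png

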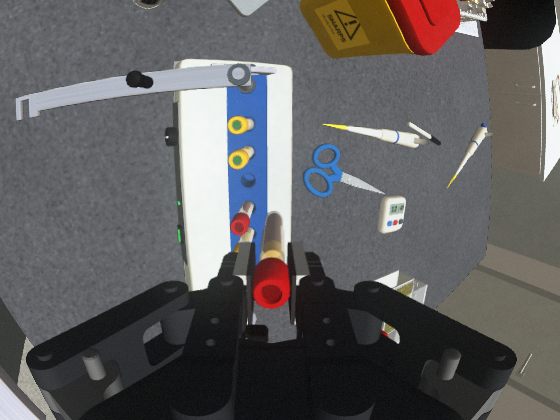

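The tube is held in line with the fingers. Moving over the bin.

```bash
cat >> h.py <<'E'
def over(th,off,h):
    t=np.radians(th); u=np.array([0,0,1])*np.cos(t)+by*np.sin(t); foot=B+by*off[1]+bx*off[0]+[0,0,h]
    return foot+u*(.095-.0187), toolq(-u,bx)
E
python3 - <<'E'
from h import *
from bench import env, kinematics, monitor, eyes
p,q=over(25,(-.015,-.03),.13); env.reach(p,q); env.hold(.1); snap(eyes,"wrist","b1"); snap(eyes,"scene","bs1")
d=snap(eyes,"top","bt1")
s=monitor.sense(); print(s["clock"],s["finger_gap"])
w=dict(np.load("b1.npz"))
for h in(.062,):
  for a,b in((-.06,-.085),(-.06,.085),(.06,.085),(.06,-.085)): print(proj(w,B+bx*a+by*b+[0,0,h],True).round(0),proj(d,B+bx*a+by*b+[0,0,h]).round(1))
E
```

```text
28.075 0.1745667134095053
[[225. 211.]] [[433.2 263.7]]
[[208.  32.]] [[373.8 254.4]]
[[373.  36.]] [[378.7 213.3]]
[[346. 211.]] [[437.2 222.3]]
```

View pics/b1.png

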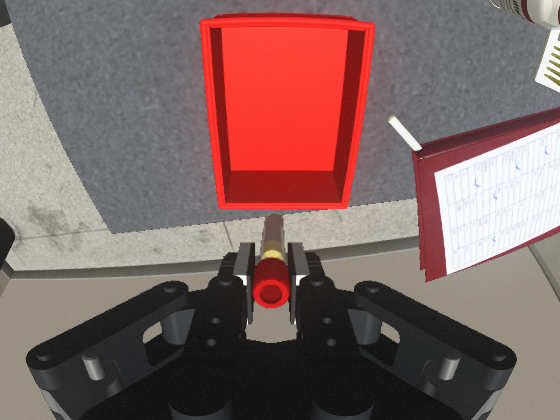

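View pics/bs1.png

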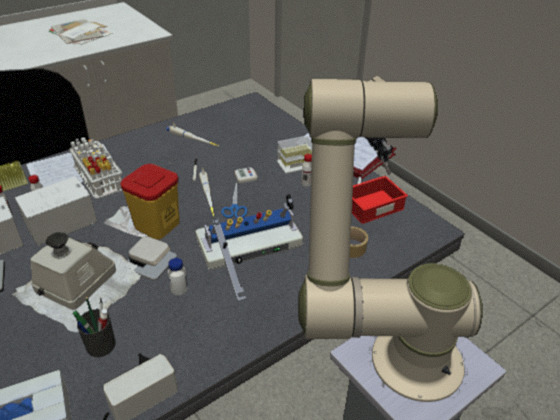

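The bin rim corners at (218,208), (348,208), (203,22) and (373,25) match the prediction to within about 7 mm. Lowering.

```bash
cat >> h.py <<'E'
def place(env,monitor,eyes,off,name,th=25):
    p,q=over(th,off,.009)
    g=env.movel(p,velocity=.1,guard=6); s=monitor.sense(); print("guard",g,s["clock"],(s["position"]-p).round(4),s["contact_force"].round(1),s["finger_gap"])
    if g and s["position"][2]-p[2]>.03: print("too high, not released"); return
    env.release(); t=np.radians(th); u=np.array([0,0,1])*np.cos(t)+by*np.sin(t)
    env.movel(np.array(monitor.sense()["position"])+u*.12,velocity=.18); snap(eyes,"wrist",name)
E
python3 - <<'E'
from h import *
from bench import env, kinematics, monitor, eyes
place(env,monitor,eyes,(-.015,-.03),"b2"); print(monitor.sense()["clock"])
E
```

```text
guard False 29.4333 [ 0.0003 -0.0002  0.0007] [ 0.   0.1 -0.2] 0.1760011251075824
30.9833
```

View pics/b2.png

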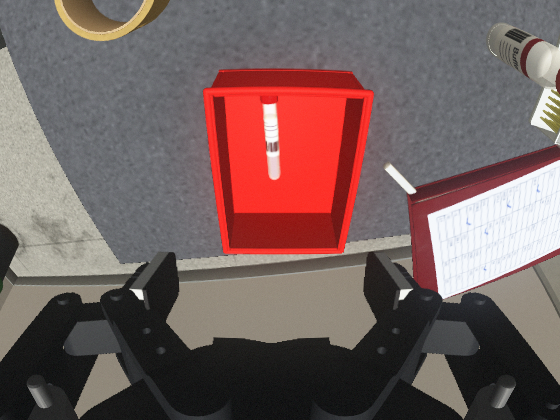

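First tube lies inside the bin at about (272,140). Now the second one, via a high waypoint to clear the knob.

Run:
```python
from h import *
from bench import env, kinematics, monitor, eyes
env.reach(tcp([-.02,-.014,.25]),Q)
take(env,monitor,eyes,-.014,"g2")
```

```text
guard False
down 33.87 F [ 0.4  0.1 -0.4] gap 1.002
closed 34.61 F [ 1.1 -0.3  1.5] gap 0.177
drawn 35.58 F [-1.5  0.1  0.3] gap 0.176
up 36.34 F [ 0.3 -0.3 -0.8] gap 0.179
```

View pics/g2.png

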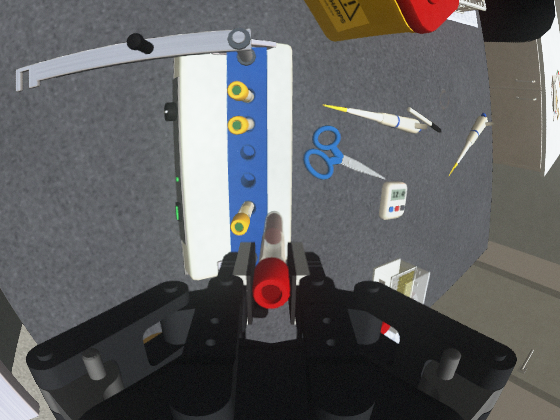

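Second reject held, and the three yellow tubes are in place at (240,90), (240,125) and (241,222). Placing it at the other side of the bin.

Run:
```python
from h import *
from bench import env, kinematics, monitor, eyes
p=np.array(monitor.sense()["position"]); env.movel(p+[-.02,0,.04],velocity=.15)
p,q=over(25,(.022,-.03),.13); env.reach(p,q); env.hold(.1); print(monitor.sense()["finger_gap"])
place(env,monitor,eyes,(.022,-.03),"b3"); 
p=np.array(monitor.sense()["position"]); env.movel(p+[-.05,0,.08],velocity=.2)
snap(eyes,"top","tend"); snap(eyes,"wrist","b4"); print(monitor.sense()["clock"])
d=dict(np.load("tend.npz"))["frame"];a=d[165:275,185:445,::-1]; cv2.imwrite("pics/tendz.png",cv2.resize(a,None,fx=3,fy=3,interpolation=cv2.INTER_CUBIC))
```

```text
0.17809209081425728
guard False 40.0167 [ 0.0003 -0.0002  0.0007] [-0.6 -0.9 -0.4] 0.18203809249743538
42.2833
```

View pics/b4.png

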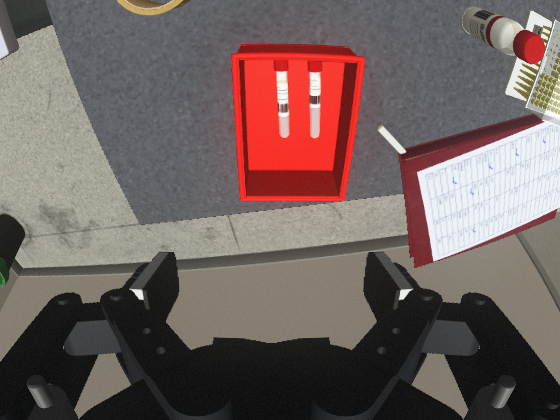

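View pics/tendz.png

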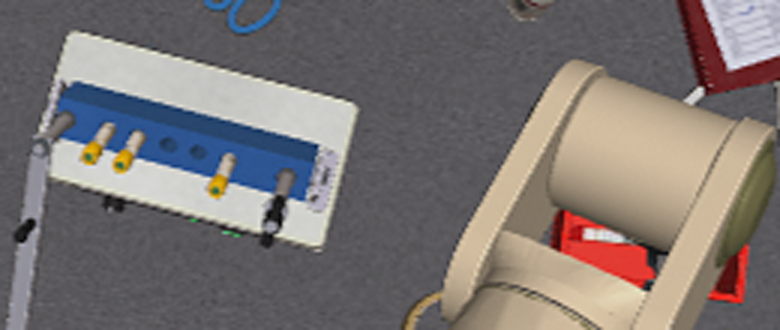

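Both rejects lie flat on the bin floor at (283,100) and (315,100). The yellow tubes are in their holes, the bar is aside, and the arm is clear of everything.

Run:
```python
from bench import env, monitor, job
env.hold(.3); s=monitor.sense(); print(s["clock"],s["contact_force"].round(1)); job.hand_in()
```

```text
42.5833 [ 0.   0.6 -0.2]
the job is handed in; nothing more can be done
```

Both red-capped tubes are in the reject bin, and I handed the job in at 42.6 s of the 72 s allowed; no verdict was reported.

- **Screw:** turning the knob one way built torque at about 1.15 N m/rad without yielding. I stopped there at 0.22 rad, well short of forcing it. The other way it gave at about 0.045 N m, so I turned it 1.57 rad that way.
- **Clamp bar:** I swung it by its peg along the arc to about 1.54 rad and left it there. That angle is the commanded one; later pictures show the bar clearly to the side.
- **Tubes:** I drew out both red-capped tubes along their axes and let each go with its foot about 9 mm above the bench, inside the bin.

**Last checks:**
- The wrist picture shows both rejects lying flat on the bin floor, with the bin upright.
- The final top view shows the three yellow-capped tubes still in their bores. It also shows two empty bores and the bar aside.
- The gripper was open and clear, with less than 1 N on the tool.
- In the top view the arm hid most of the bin and the tape roll. I did not measure how far the bin, bottles or tape might have shifted, but none of the guarded moves hit anything.

**Disagreement:** my first position for the rocker, taken from the housing outline, was about 8 mm off. I corrected it using the pivot, peg and knob seen from several views, and the grips then landed within about 3 mm.

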